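# Control rods from the drying rack to the bamboo stand

### The arm

A 6-joint arm with a two-finger parallel gripper is mounted at the origin on the work surface. World frame = base frame: x ahead of the robot, y to its left, z up, the work surface at z = 0. Lengths are in m, angles in rad, forces in N, time in s.
With the tool pointing down it reaches from about 0.275 to 0.975 m from the base axis. Payload 8.4 kg.
Tool frame: the origin (TCP) lies on the front face of the gripper's body, between the roots of the fingers; the fingertips stand 88 mm ahead of it and the grasp point (between the pads) lies 69 mm ahead of it (bot.finger_overhang is the distance from the TCP to the fingertips, in m); z points along the fingers, y is the direction in which the jaws open and shut (so a half turn about z gives the same grasp; the last joint's range is limited). The gripper opens to 92 mm and grips with 3 to 60 N. Pads are 20 mm wide; open, the fingers measure 128 mm over their backs; the gripper's body (75 mm by 189 mm) begins 69 mm behind the grasp point.
Start: joints at [1.285, 0.353, 1.633, -0, 1.155, -0.002], TCP at [0.175, 0.6, 0.303] pointing down, gripper open.
Joint ranges: [-2.63, 2.63], [-0.92, 2.1], [0.06, 2.66], [-1.3, 4.44], [0, 2.69], [-3.02, 3.02]. Speed limits (rad/s): [2.22, 2.22, 2.79, 3.14, 3.14, 3.14].

### API

Orientations are given as a unit quaternion [w, x, y, z].
In Python, from cell import bot gives the robot as it stands. The module is installed in compiled form; this text tells all that it offers.
- The arm moves only by the shell command python3 -m jog 'ROWS' [FORCE]. ROWS is JSON, a list of rows, each a list of 7 numbers: the shift along the world's x, y, z in mm, then the turn, a rotation vector about the world's x, y, z in rad, then the opening, from 0 (shut) to 1 (fully open). In form: [[dx, dy, dz, rx, ry, rz, claw], ...]. A call has exactly 10 rows; each row shifts and turns the commanded pose from where the row before left it; what a row does not reach is not made up. A row lasts 1/10 s, in which the tool goes at most 50 mm and 8.59 degrees, less where a joint would pass 70% of its speed; a pose out of reach is approached as far as the arm can. A call is refused whole if a number of a shift passes 50 or a number of a turn 0.15, either way. A call with a gripper value outside its range is refused whole. The fingers move at their own pace and stop on an object; FORCE is the grip in N (left out, the last holds). Time passes only in rows, so rows that do not move let the fingers close, or fill a call up. It gives the time, the measured TCP pose, the force and the opening at its end, in the units of the state.
- bot.state(): the state, without advancing time (a new reading comes with each control period).
- bot.get_image(name): name is "side" or "top" or "wrist"; returns a dict with "image" (400x640x3 uint8, red, green, blue), "camera_matrix" (3x3 intrinsics, pixels), "D" ([k1, k2, p1, p2, k3] as OpenCV has them; the pictures are not rectified), "eye" and "attitude" of the camera in the world. Camera axes: x right, y up, looking along -z (the intrinsics and any distortion apply to the point x, -y, -z); pixel columns grow to the right and rows downward; lengths in m; the calibration is good to about 2 mm. A picture is of the moment at which its call begins. There is no depth.
- bot.sign_off(): hands the job in, once; it reports no verdict.
The state is a dict: "time": time; "joint_positions": joint angles; "joint_vel": joint speeds; "joint_torque": joint torques, N m; "tcp_pos": TCP position; "orientation": TCP orientation; "force": force on the tool from outside, world axes, zero at the start; "ft_torque": the same for the moment, N m; "grip_width": opening from 0.0 (shut) to 1.0 (fully open).
Only numpy, scipy, OpenCV 4.12 (cv2) and the standard library are available. Lean on these libraries where they do the work, as an engineer would, in place of code of your own. Each camera call takes 0.05 s, during which the arm holds its last target.

### The job

The varnish on the four puppet control rods is dry: move them from the wooden drying rack to the slotted bamboo stand, one rod to a slot, keeping the order of the show, so that from left to right (as seen from the robot) they lie in the stand in the same order as they lie on the rack now. Lay each rod down seated in its slots, with the middle of its bare shaft about midway between the two rails, and do not let any rod fall. Leave the drum, the flag holder and the comb where they are.

Things in the scene. Friction and masses are not known exactly. Their poses are not given: they have to be found in the camera images.
- ball_rod: Control rod with a ball head (36 mm diameter), 211 mm long. Varnished wood, brass tail (17 mm thick, x -103 to -85 mm); bare shaft 16 mm thick, x -85 to +72 mm. Origin: on the shaft axis, 6 mm headward of the bare shaft's middle; x runs along the shaft to the head (it may roll about x). 42 to 81 g, balanced within 15 mm of the origin. Starts level in its rest, axis 53 mm above the shelf, head away from the robot.
- pulley_rod: Control rod with a cord-pulley head: two discs 44 mm in diameter side by side, 197 mm long. Varnished wood, brass tail (17 mm thick, x -103 to -85 mm); bare shaft 16 mm thick, x -85 to +72 mm. Origin: on the shaft axis, 6 mm headward of the bare shaft's middle; x runs along the shaft to the head (it may roll about x). 42 to 81 g, balanced within 15 mm of the origin. Starts level in its rest, axis 53 mm above the shelf, head away from the robot.
- pear_rod: Control rod with a cone-shaped head that widens to 36 mm at its end, 219 mm long. Varnished wood, brass tail (17 mm thick, x -103 to -85 mm); bare shaft 16 mm thick, x -85 to +72 mm. Origin: on the shaft axis, 6 mm headward of the bare shaft's middle; x runs along the shaft to the head (it may roll about x). 42 to 81 g, balanced within 15 mm of the origin. Starts level in its rest, axis 53 mm above the shelf, head away from the robot.
- barrel_rod: Control rod with a straight thick barrel head (25 mm diameter, 62 mm long), 238 mm long. Varnished wood, brass tail (17 mm thick, x -103 to -85 mm); bare shaft 16 mm thick, x -85 to +72 mm. Origin: on the shaft axis, 6 mm headward of the bare shaft's middle; x runs along the shaft to the head (it may roll about x). 42 to 81 g, balanced within 15 mm of the origin. Starts level in its rest, axis 53 mm above the shelf, head away from the robot.
- ball_rest: The forked rest on the drying rack where the ball rod lies at the start; the four rests look alike, fixed, in shuffled order. 126 mm long (x), 24 mm wide, two V-topped forks at x = -50 and +50 mm, 49 mm tall over its origin. Origin: centre of its underside, on the board 10 mm above the shelf; z up, x along the rod.
- pulley_rest: The forked rest on the drying rack where the pulley rod lies at the start; the four rests look alike, fixed, in shuffled order. 126 mm long (x), 24 mm wide, two V-topped forks at x = -50 and +50 mm, 49 mm tall over its origin. Origin: centre of its underside, on the board 10 mm above the shelf; z up, x along the rod.
- pear_rest: The forked rest on the drying rack where the pear rod lies at the start; the four rests look alike, fixed, in shuffled order. 126 mm long (x), 24 mm wide, two V-topped forks at x = -50 and +50 mm, 49 mm tall over its origin. Origin: centre of its underside, on the board 10 mm above the shelf; z up, x along the rod.
- barrel_rest: The forked rest on the drying rack where the barrel rod lies at the start; the four rests look alike, fixed, in shuffled order. 126 mm long (x), 24 mm wide, two V-topped forks at x = -50 and +50 mm, 49 mm tall over its origin. Origin: centre of its underside, on the board 10 mm above the shelf; z up, x along the rod.
- drying_rack: The drying rack's dark wooden base board, 150 (x) x 300 (y) x 10 mm, fixed. Origin: centre of its underside, on the shelf. Its y axis is the row, pointing to the robot's left. The four rests stand on it at y = +105, +35, -35 and -105 mm (left to right).
- bamboo_stand: Slotted bamboo stand, fixed, empty: two notched rails 14 mm thick at x = -50 and +50 mm, 4 corner posts 74 mm tall at y = +-143. Origin: footprint centre, on the shelf; y runs along the row to the robot's left. Slots: V notches, 90 degrees, 34 mm wide on top, in both rails at y = +105, +35, -35, -105 mm, bottom 45, rail top 62 mm high; a seated rod lies along x, axis 56 mm high. Open between the rails.
- drum: Bystander: red and black lacquered drum, 104 mm diameter, 80 mm tall, loose. Origin: centre of its underside.
- flag_holder: Bystander: gilded flag holder, round foot 64 mm diameter with a slim tube, 100 mm tall, loose. Origin: centre of its underside.
- horn_comb: Bystander: dark horn comb lying flat, 110 (y) x 47 (x) x 6 mm, loose. Origin: centre of its underside.

How it is judged:
By the outcome, as a careful person would: the job done as asked, in the order asked, and still so for the second after the job is handed in, with the robot touching nothing.
It also fails if it takes over 99 s, if anything falls off the work surface, if the arm or the gripper's body presses on something with over 40 N, if the wrist force passes 120 N, or if a joint passes its speed limit or range.

## Working session

There is one attempt and no reset: what is moved stays moved. The work goes in short steps, Python scripts to look and compute and a shell command to move; the robot and the scene stay as the last step left them, time stands still between calls to the robot, and variables do not carry over. Pictures are saved under pics/ and viewed, and the job is handed in when it is done.

```bash
mkdir -p pics; cat > h.py <<'E'
import numpy as np, cv2, pickle
from cell import bot
from scipy.spatial.transform import Rotation as R
def snap(n,f):
    d=bot.get_image(n); cv2.imwrite('pics/'+f+'.png',cv2.cvtColor(d['image'],cv2.COLOR_RGB2BGR)); pickle.dump(d,open('pics/'+f+'.pkl','wb')); return d
def Rm(d):
    a=np.array(d['attitude'],float)
    return a if a.shape==(3,3) else R.from_quat(a[[1,2,3,0]]).as_matrix()
def ray(d,uv):
    p=cv2.undistortPoints(np.array([[uv]],float),np.array(d['camera_matrix']),np.array(d['D'],float))[0,0]
    return np.array(d['eye']),Rm(d)@np.array([p[0],-p[1],-1])
def atz(d,uv,z):
    e,r=ray(d,uv); return e+r*(z-e[2])/r[2]
def proj(d,P):
    c=(np.atleast_2d(P)-np.array(d['eye']))@Rm(d); c=c*[1,-1,-1]
    return cv2.projectPoints(c.reshape(-1,1,3),np.zeros(3),np.zeros(3),np.array(d['camera_matrix']),np.array(d['D'],float))[0][:,0]
E
python3 - <<'E'
from h import *
for n in ['top','side','wrist']:
    d=snap(n,n+'0'); print(n,d['eye'],d['attitude'],d['D'],d['camera_matrix'])
print(bot.state())
E
```

```text
top [ 0.52997058 -0.01672592  1.21376609] [ 0.71577206  0.03249901 -0.02882459 -0.69698158] [-0.00524953  0.          0.          0.          0.        ] [[465.61043778   0.         315.58934925]
 [  0.         465.61043778 192.6987256 ]
 [  0.           0.           1.        ]]
side [0.5513094  0.69489873 0.85461889] [-0.06358782 -0.02196917  0.3531683   0.93313777] [0.02135023 0.         0.         0.         0.        ] [[425.62726033   0.         317.45414296]
 [  0.         425.62726033 197.05602697]
 [  0.           0.           1.        ]]
wrist [0.10741375 0.6207002  0.38318758] [ 0.79356059 -0.10192825 -0.07543026  0.59513234] [-0.04139259  0.          0.          0.          0.        ] [[282.38383155   0.         319.00628947]
 [  0.         282.38383155 199.7792969 ]
 [  0.           0.           1.        ]]
{'time': 0.15, 'joint_positions': array([ 1.28463968e+00,  3.53456693e-01,  1.63394903e+00, -9.54021246e-06,
        1.15519327e+00, -2.41532834e-03]), 'joint_vel': array([-0.0003239 , -0.00203387, -0.00136433,  0.0014667 , -0.00021917,
       -0.00024465]), 'joint_torque': array([-2.19886924e-04, -5.94215190e+01, -3.34468246e+01,  6.96637994e-02,
        2.03485228e-02, -9.70849760e-05]), 'tcp_pos': array([0.17490089, 0.59973773, 0.30216243]), 'orientation': array([-6.80308358e-05,  1.41393298e-01,  9.89953374e-01, -4.98567669e-04]), 'force': array([ 0.02240202, -0.02088977, -0.23262458]), 'ft_torque': array([ 0.07007763, -0.00283341,  0.06744372]), 'grip_width': 1.0005973881310533}
```

View pics/top0.png

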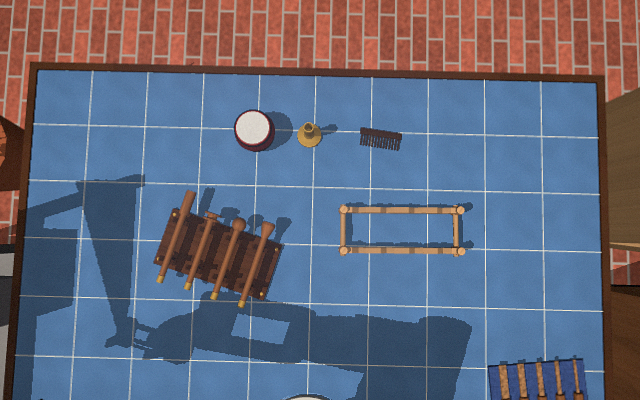

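View pics/side0.png

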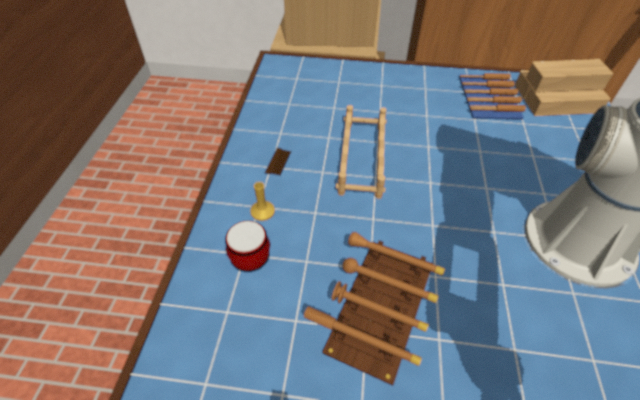

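The top view shows the rack near (218,253), tilted, with four rods. The stand is near (401,230) and almost axis-aligned. The drum, flag holder and comb are in a row above them, at (255,130), (309,134) and (381,139). I'll zoom in next.

```bash
python3 - <<'E'
import cv2
i=cv2.imread('pics/top0.png')
a=cv2.resize(i[180:315,145:295],None,fx=5.2,fy=4.4*1.0,interpolation=cv2.INTER_CUBIC) 
a=cv2.resize(i[180:315,145:295],None,fx=4.4,fy=4.4,interpolation=cv2.INTER_CUBIC); cv2.imwrite('pics/zr.png',a)
a=cv2.resize(i[195:265,330:475],None,fx=5,fy=5,interpolation=cv2.INTER_CUBIC); cv2.imwrite('pics/zs.png',a)
E
```

```text
(no output)
```

View pics/zr.png

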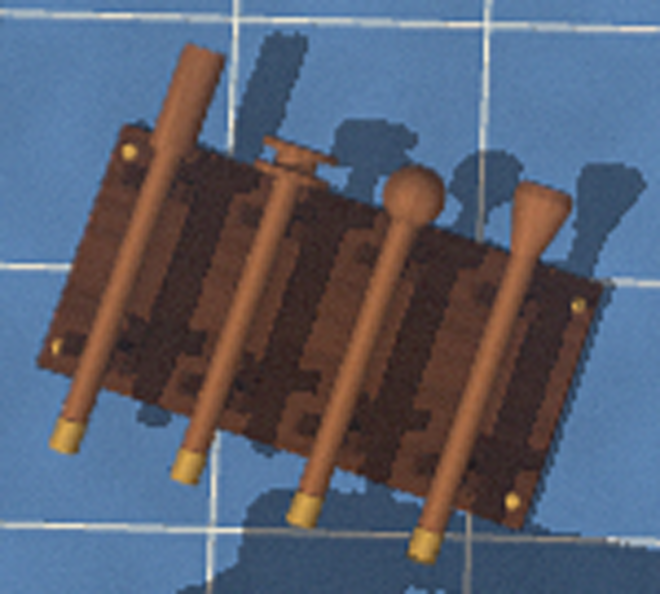

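View pics/zs.png

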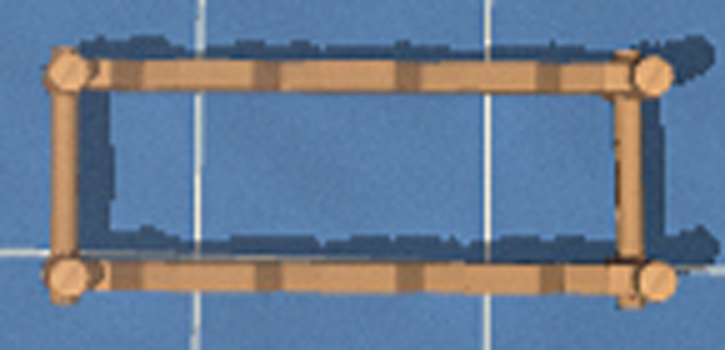

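```bash
python3 - <<'E'
from h import *
d=pickle.load(open('pics/top0.pkl','rb'))
f=lambda p,o,s:(np.array(p)+.5)/s-.5+np.array(o)
rods={'barrel':((73,422),(170,152)),'pulley':((191,452),(287,184)),'ball':((309,493),(403,226)),'pear':((428,530),(523,262))}
for k,(t,h) in rods.items():
    T=atz(d,f(t,(145,180),4.4),.053);H=atz(d,f(h,(145,180),4.4),.053);v=H-T
    print(k,T[:2].round(4),H[:2].round(4),'len',np.linalg.norm(v).round(4),'yaw',np.degrees(np.arctan2(v[1],v[0])).round(2),'mid',((T+H)/2)[:2].round(4))
q=[(72,72),(652,75),(75,277),(656,282)]
P=np.array([atz(d,f(p,(330,195),5),.074) for p in q]);print(P.round(4))
c=P.mean(0);print('stand',c,np.linalg.norm(P[0]-P[1]),np.linalg.norm(P[0]-P[2]))
v=P[0]+P[2]-P[1]-P[3];yaw=np.arctan2(-v[0],v[1]);print('yaw',np.degrees(yaw))
for z,q in((.01,[(128,152),(57,346),(578,305),(512,502)]),):
  print(np.array([atz(d,f(p,(145,180),4.4),z) for p in q]).round(4))
print('notches')
for p in [(125,75),(267,75),(408,76),(550,78),(125,276),(268,277),(411,278),(552,279)]:
  print(atz(d,f(p,(330,195),5),.055)[:2].round(4))
E
```

```text
barrel [0.4155 0.3663] [0.5683 0.3195] len 0.1598 yaw -17.02 mid [0.4919 0.3429]
pulley [0.4008 0.2991] [0.552  0.2522] len 0.1584 yaw -17.24 mid [0.4764 0.2756]
ball [0.38   0.2319] [0.5301 0.1855] len 0.1571 yaw -17.19 mid [0.455  0.2087]
pear [0.3615 0.1645] [0.5117 0.1169] len 0.1576 yaw -17.59 mid [0.4366 0.1407]
[[ 0.5908 -0.0801  0.074 ]
 [ 0.5968 -0.3639  0.074 ]
 [ 0.4911 -0.0837  0.074 ]
 [ 0.4962 -0.3659  0.074 ]]
stand [ 0.54374063 -0.22340197  0.074     ] 0.2838857026341447 0.09974164462168524
yaw 1.130413953299509
[[0.5691 0.3567 0.01  ]
 [0.4549 0.3922 0.01  ]
 [0.4869 0.0888 0.01  ]
 [0.3725 0.1232 0.01  ]]
notches
[ 0.591  -0.1076]
[ 0.5929 -0.1782]
[ 0.5942 -0.2484]
[ 0.5951 -0.319 ]
[ 0.4916 -0.1095]
[ 0.493  -0.1801]
[ 0.4944 -0.2507]
[ 0.4958 -0.3204]
```

Measured values fit the given sizes: shafts are about 157–160 mm, the row pitch is about 70 mm, and the stand centre is (0.544,-0.223) with +1.1° yaw. From left to right the rods are barrel, pulley, ball and pear. I'll start with the barrel: move above it with the jaws at 0.5 so the fingers miss its neighbours.

```bash
python3 -m jog '[[40,-32,0,0,0,-0.016,0.5],[40,-32,0,0,0,0,0.5],[40,-32,0,0,0,0,0.5],[40,-32,0,0,0,0,0.5],[40,-32,0,0,0,0,0.5],[40,-32,-20,0,0,0,0.5],[40,-32,-30,0,0,0,0.5],[37,-33,-30,0,0,0,0.5],[0,0,0,0,0,0,0.5],[0,0,0,0,0,0,0.5]]' 30
python3 - <<'E'
from h import *
snap('wrist','w1');snap('side','s1');s=bot.state();print(s['tcp_pos'],s['orientation'])
E
```

```text
time: 1.15
tcp_pos: [0.4724, 0.3584, 0.2326]
orientation: [-0.001, 0.151, 0.989, -0.001]
force: [-0.4, 0.1, -0.3]
grip_width: 0.504
[0.47188022 0.36005909 0.23390407] [8.11861705e-05 1.49219326e-01 9.88804057e-01 3.51325212e-04]
```

View pics/w1.png

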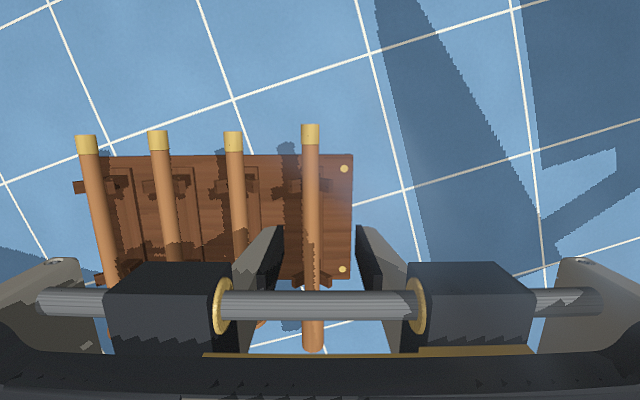

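View pics/s1.png

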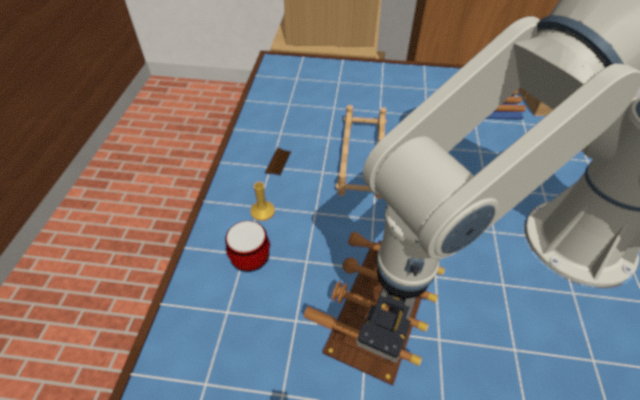

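The wrist view shows the barrel rod between the jaws, with its brass/shaft edge at about (310,144). The other three brass/shaft edges are at (234,151), (160,151) and (88,153). I'll check these against the top view.

```bash
python3 - <<'E'
from h import *
d=pickle.load(open('pics/w1.pkl','rb'))
print(d['eye'])
ps=[('barrel',(310.5,144),(311.5,210)),('pulley',(234,151),(239.5,210)),('ball',(160,151),(168,220)),('pear',(88,153),(99,220))]
for n,a,b in ps:
    A=atz(d,a,.053);B=atz(d,b,.053);v=B-A
    t=np.radians(-17.2);u=np.array([np.cos(t),np.sin(t),0])
    print(n,A[:2].round(4),'yaw',np.degrees(np.arctan2(v[1],v[0])).round(1),'mid',(A+u*.0785)[:2].round(4))
E
```

```text
[0.40540567 0.38067725 0.31379013]
barrel [0.4173 0.3684] yaw -16.9 mid [0.4923 0.3452]
pulley [0.4023 0.2994] yaw -16.1 mid [0.4773 0.2762]
ball [0.3812 0.2333] yaw -18.5 mid [0.4562 0.2101]
pear [0.3613 0.1656] yaw -19.1 mid [0.4362 0.1424]
```

Both views agree within 2 mm. I'll align and go down to grasp height, then close.

```bash
python3 -m jog '[[20,-16,-7,0,0,0,0.5],[0,0,-20,0,0,0,0.5],[0,0,-20,0,0,0,0.5],[0,0,-20,0,0,0,0.5],[0,0,-20,0,0,0,0.5],[0,0,-20,0,0,0,0.5],[0,0,0,0,0,0,0.5],[0,0,0,0,0,0,0],[0,0,0,0,0,0,0],[0,0,0,0,0,0,0]]' 30
python3 - <<'E'
from h import *
snap('wrist','w2');s=bot.state();print(s['tcp_pos'],s['orientation'],s['force'],s['grip_width'])
E
```

```text
time: 2.25
tcp_pos: [0.4926, 0.344, 0.1277]
orientation: [0.001, 0.149, 0.989, 0.001]
force: [0.1, -0.0, 0.1]
grip_width: 0.259
[0.49257934 0.34382227 0.12751064] [6.59602033e-04 1.49209315e-01 9.88805210e-01 6.33987057e-04] [ 0.42998031  0.45747861 -1.11082555] 0.21846209316378615
```

View pics/w2.png

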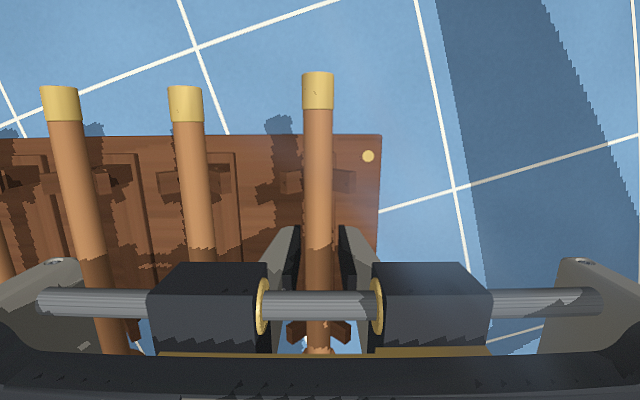

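The rod is centred between the jaws and they are still closing (0.22, expecting about 0.174 on the shaft). I'll finish closing and lift.

```bash
python3 -m jog '[[0,0,0,0,0,0,0],[0,0,0,0,0,0,0],[0,0,0,0,0,0,0],[0,0,0,0,0,0,0],[0,0,10,0,0,0,0],[0,0,20,0,0,0,0],[0,0,20,0,0,0,0],[0,0,20,0,0,0,0],[0,0,20,0,0,0,0],[0,0,10,0,0,0,0]]' 30
python3 - <<'E'
from h import *
snap('wrist','w3');s=bot.state();print(s['tcp_pos'],s['orientation'],s['force'],s['grip_width'])
E
```

```text
time: 3.3
tcp_pos: [0.4927, 0.3436, 0.2286]
orientation: [0.001, 0.149, 0.989, 0.001]
force: [0.4, -0.0, -0.9]
grip_width: 0.162
[0.49307757 0.34383868 0.22940652] [0.00132099 0.14939257 0.9887763  0.00124487] [-0.31792096  0.43670517  0.70979168] 0.1643670269343808
```

View pics/w3.png

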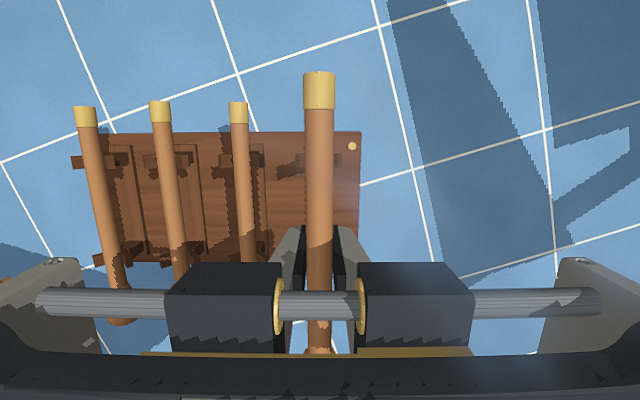

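The rod is held level and the grip width is right. Now I'll carry it toward the leftmost slot, about (0.5416,-0.118), turning +0.32 rad on the way.

```bash
python3 -m jog '[[2,-30,0,0,0,0.02,0],[5,-44,0,0,0,0.035,0],[5,-44,0,0,0,0.035,0],[5,-44,0,0,0,0.035,0],[6,-44,0,0,0,0.035,0],[6,-44,0,0,0,0.035,0],[5,-44,0,0,0,0.035,0],[5,-44,0,0,0,0.035,0],[5,-44,0,0,0,0.035,0],[3,-30,0,0,0,0.02,0]]' 30
python3 -m jog '[[2,-25,0,0,0,0,0],[0,-15,0,0,0,0,0],[0,0,0,0,0,0,0],[0,0,0,0,0,0,0],[0,0,0,0,0,0,0],[0,0,0,0,0,0,0],[0,0,0,0,0,0,0],[0,0,0,0,0,0,0],[0,0,0,0,0,0,0],[0,0,0,0,0,0,0]]' 30
python3 - <<'E'
from h import *
snap('wrist','w4');s=bot.state();print(s['tcp_pos'],s['orientation'],s['force'],s['grip_width'])
E
```

```text
time: 4.35
tcp_pos: [0.5389, -0.0713, 0.2258]
orientation: [-0.0, -0.01, 1.0, -0.0]
force: [-0.1, -0.6, -1.4]
grip_width: 0.164
time: 5.35
tcp_pos: [0.5412, -0.1086, 0.2264]
orientation: [0.0, -0.01, 1.0, -0.0]
force: [-0.4, -0.4, -0.4]
grip_width: 0.164
[ 0.54122221 -0.10865456  0.22636285] [ 2.50281306e-05 -1.00985346e-02  9.99949008e-01  4.51122955e-07] [ 0.73207334  0.45789322 -0.94791802] 0.15885246879816978
```

View pics/w4.png

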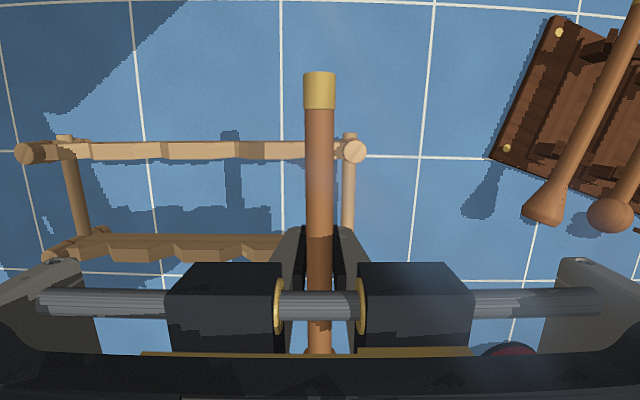

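The wrist view shows the near rail with post tops at (354,152) and (24,153), and the rod held to the right of its slot. I'll re-measure the stand from this view.

```bash
python3 - <<'E'
from h import *
d=pickle.load(open('pics/w4.pkl','rb'))
for p in [(355,152),(25,152)]: print(atz(d,p,.074).round(4))
i=cv2.imread('pics/w4.png');cv2.imwrite('pics/z4.png',cv2.resize(i[120:270,0:380],None,fx=2.1,fy=2.1,interpolation=cv2.INTER_CUBIC))
t=np.radians(1.13);Rz=np.array([[np.cos(t),-np.sin(t)],[np.sin(t),np.cos(t)]])
for y in (105,35,-35,-105):
  q=Rz@[-.050,y/1000]+[.5437,-.2234]; print(y,proj(d,[*q,.045]).round(0),proj(d,[*(q+Rz@[0,.017]),.062]).round(0),proj(d,[*(q+Rz@[0,-.017]),.062]).round(0))
E
```

```text
[ 0.4905 -0.079   0.074 ]
[ 0.4942 -0.3616  0.074 ]
105 [[307. 150.]] [[326. 151.]] [[287. 151.]]
35 [[231. 150.]] [[245. 151.]] [[206. 151.]]
-35 [[157. 150.]] [[165. 152.]] [[128. 152.]]
-105 [[ 86. 151.]] [[ 89. 152.]] [[ 54. 153.]]
```

View pics/z4.png

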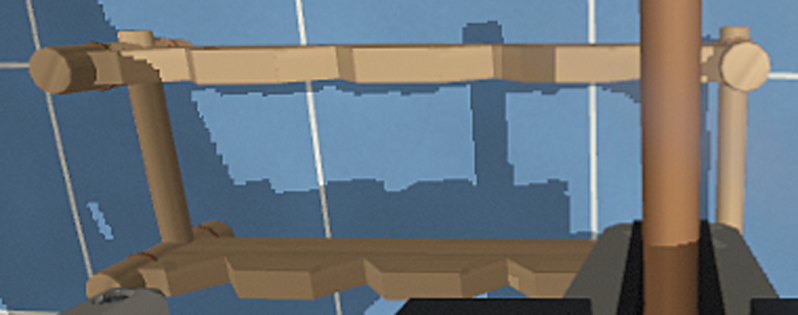

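The two views agree within about 3 mm, well inside the V's capture range. I'll aim at y ≈ -0.116. The rod was grasped with the TCP 74.7 mm above its axis, so it seats at TCP z ≈ 0.131.

```bash
python3 -m jog '[[1,-8,0,0,0,0,0],[0,0,-20,0,0,0,0],[0,0,-25,0,0,0,0],[0,0,-20,0,0,0,0],[0,0,-10,0,0,0,0],[0,0,-8,0,0,0,0],[0,0,-5,0,0,0,0],[0,0,-3,0,0,0,0],[0,0,0,0,0,0,0],[0,0,0,0,0,0,0]]' 30
python3 - <<'E'
from h import *
snap('wrist','w5');snap('side','s5');s=bot.state();print(s['tcp_pos'],s['orientation'],s['force'],s['grip_width'])
E
```

```text
time: 6.4
tcp_pos: [0.5425, -0.1168, 0.1359]
orientation: [0.0, -0.01, 1.0, -0.0]
force: [0.6, -1.2, -1.3]
grip_width: 0.165
[ 0.54248569 -0.11673506  0.13585709] [ 4.21669254e-04 -1.01480413e-02  9.99948413e-01 -1.02879070e-04] [-0.11425484  0.30021429  0.02474715] 0.16493867275802435
```

View pics/w5.png

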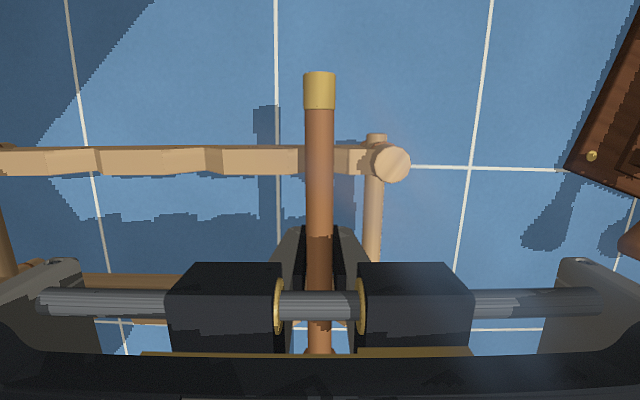

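View pics/s5.png

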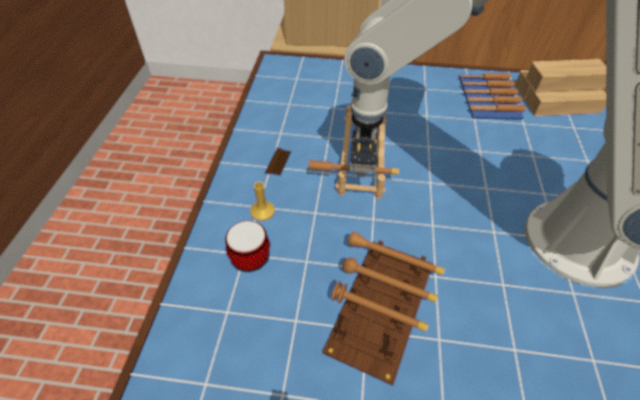

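The rod is in the notch region, with the rail post at (393,164). I'll work out the rod-to-post offset, which should be 38 mm, along with the along-rod centring.

```bash
python3 - <<'E'
from h import *
d=pickle.load(open('pics/w5.pkl','rb'))
p=atz(d,(393,165),.074);b=atz(d,(319,108),.0612);c=atz(d,(319,150),.0612);print(p,b,c)
print('lat',p[1]-c[1],'brass edge to near rail (want -.0285):',b[0]-p[0])
E
```

```text
[ 0.49034563 -0.07908151  0.074     ] [ 0.46268382 -0.11727571  0.0612    ] [ 0.48465119 -0.11683629  0.0612    ]
lat 0.03775477943653069 brass edge to near rail (want -.0285): -0.027661808297029078
```

Lateral offset is 37.8 mm and the along-rod error is 1 mm, so it's well placed. I'll lower it the last few mm, release and retreat.

```bash
python3 -m jog '[[0,0,-2,0,0,0,0],[0,0,-2,0,0,0,0],[0,0,-1,0,0,0,0],[0,0,0,0,0,0,0],[0,0,0,0,0,0,0.25],[0,0,0,0,0,0,0.4],[0,0,0,0,0,0,0.4],[0,0,0,0,0,0,0.4],[0,0,0,0,0,0,0.4],[0,0,0,0,0,0,0.4]]' 30
python3 - <<'E'
from h import *
snap('wrist','w6');s=bot.state();print(s['tcp_pos'],s['force'],s['grip_width'])
E
```

```text
time: 7.5
tcp_pos: [0.5422, -0.1167, 0.1303]
orientation: [-0.0, -0.01, 1.0, 0.0]
force: [0.2, -0.0, 0.8]
grip_width: 0.403
[ 0.54220999 -0.11667308  0.13032507] [-0.52087628 -0.42427173 -0.02515472] 0.40211934236213104
```

View pics/w6.png

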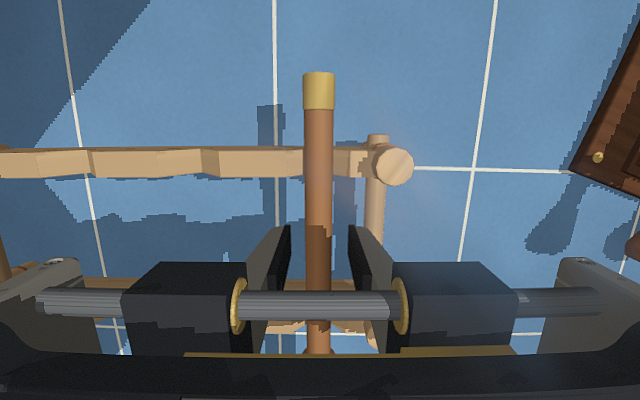

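The rod lies seated and the jaws are clear. Back up, then over to the pulley rod at (0.477,0.276).

```bash
python3 -m jog '[[0,0,20,0,0,0,0.4],[0,0,40,0,0,0,0.4],[-5,20,30,0,0,0,0.4],[-8,45,5,0,0,-0.04,0.4],[-8,45,0,0,0,-0.04,0.4],[-8,45,0,0,0,-0.04,0.5],[-8,45,0,0,0,-0.04,0.5],[-8,45,0,0,0,-0.04,0.5],[-8,45,0,0,0,-0.04,0.5],[-8,45,0,0,0,-0.04,0.5]]' 30
python3 -m jog '[[-4,40,0,0,0,-0.039,0.5],[0,18,0,0,0,0,0.5],[0,0,-30,0,0,0,0.5],[0,0,-20,0,0,0,0.5],[0,0,0,0,0,0,0.5],[0,0,0,0,0,0,0.5],[0,0,0,0,0,0,0.5],[0,0,0,0,0,0,0.5],[0,0,0,0,0,0,0.5],[0,0,0,0,0,0,0.5]]' 30
python3 - <<'E'
from h import *
snap('wrist','w7');snap('top','t7');s=bot.state();print(s['tcp_pos'],s['orientation'],s['force'],s['grip_width'])
E
```

```text
time: 8.55
tcp_pos: [0.4806, 0.2201, 0.2256]
orientation: [0.0, 0.13, 0.991, 0.0]
force: [0.4, 0.9, 0.5]
grip_width: 0.5
time: 9.55
tcp_pos: [0.4774, 0.2763, 0.1759]
orientation: [0.0, 0.149, 0.989, 0.0]
force: [-0.2, 0.6, 1.1]
grip_width: 0.497
[0.47726641 0.27629942 0.17558296] [1.25700557e-04 1.48849379e-01 9.88859866e-01 1.05681076e-04] [-0.5366554   0.33684849 -0.07813341] 0.5015979609820664
```

View pics/w7.png

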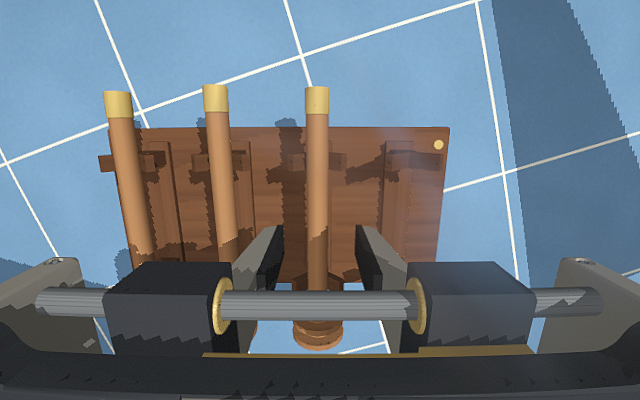

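View pics/t7.png

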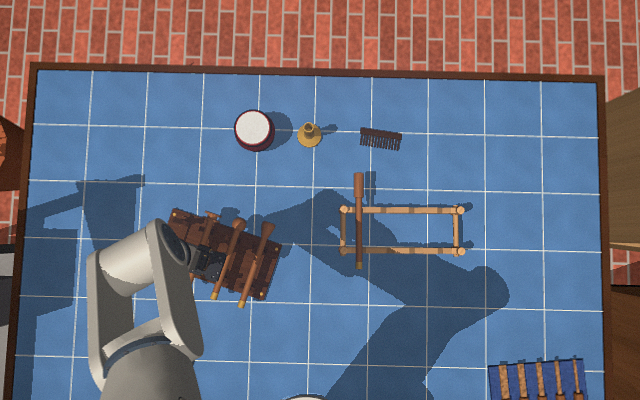

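The barrel rod lies across both rails at column 359. The pulley rod is centred in the wrist view with its brass edge at (317,115). I'll measure again and then grasp.

```bash
python3 - <<'E'
from h import *
d=pickle.load(open('pics/w7.pkl','rb'))
t=np.radians(-17.2);u=np.array([np.cos(t),np.sin(t),0])
for n,a in [('pulley',(317,115)),('ball',(219,114)),('pear',(120,118))]:
    A=atz(d,a,.053); print(n,(A+u*.0785)[:2].round(4))
E
python3 -m jog '[[0,0,-20,0,0,0,0.45],[0,0,-18,0,0,0,0.35],[0,0,-10,0,0,0,0.3],[0,0,0,0,0,0,0],[0,0,0,0,0,0,0],[0,0,0,0,0,0,0],[0,0,0,0,0,0,0],[0,0,0,0,0,0,0],[0,0,0,0,0,0,0],[0,0,0,0,0,0,0]]' 30
python3 -m jog '[[0,0,10,0,0,0,0],[0,0,20,0,0,0,0],[0,0,25,0,0,0,0],[0,0,25,0,0,0,0],[0,0,20,0,0,0,0],[0,0,0,0,0,0,0],[0,0,0,0,0,0,0],[0,0,0,0,0,0,0],[0,0,0,0,0,0,0],[0,0,0,0,0,0,0]]' 30
python3 - <<'E'
from h import *
snap('wrist','w8');s=bot.state();print(s['tcp_pos'],s['orientation'],s['force'],s['grip_width'])
E
```

```text
pulley [0.4774 0.276 ]
ball [0.4563 0.211 ]
pear [0.4369 0.1419]
time: 10.65
tcp_pos: [0.4769, 0.2759, 0.1278]
orientation: [-0.0, 0.149, 0.989, -0.0]
force: [-2.8, -4.7, 3.0]
grip_width: 0.161
time: 11.65
tcp_pos: [0.4769, 0.2761, 0.2265]
orientation: [-0.001, 0.149, 0.989, -0.0]
force: [1.0, -0.3, -0.9]
grip_width: 0.162
[0.47698531 0.27619447 0.2266025 ] [-4.94111242e-04  1.48861453e-01  9.88857872e-01 -3.65235188e-04] [-0.32720997  0.13968024 -0.5559214 ] 0.1599735685830094
```

View pics/w8.png

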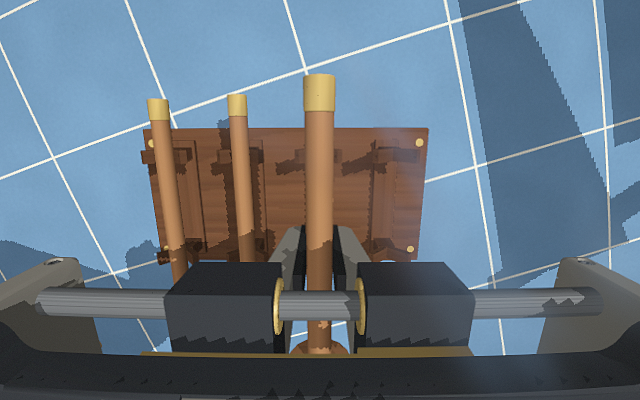

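The pulley rod is held level. Carry it to slot 2, at (0.5436,-0.187).

```bash
python3 -m jog '[[4,-30,0,0,0,0.02,0],[6,-45,0,0,0,0.035,0],[6,-45,0,0,0,0.035,0],[6,-45,0,0,0,0.035,0],[7,-45,0,0,0,0.035,0],[7,-45,0,0,0,0.035,0],[7,-45,0,0,0,0.035,0],[7,-45,0,0,0,0.035,0],[7,-45,0,0,0,0.035,0],[6,-40,0,0,0,0.019,0]]' 30
python3 -m jog '[[3,-23,0,0,0,0,0],[0,-10,0,0,0,0,0],[0,0,0,0,0,0,0],[0,0,-20,0,0,0,0],[0,0,-25,0,0,0,0],[0,0,-20,0,0,0,0],[0,0,-15,0,0,0,0],[0,0,-9,0,0,0,0],[0,0,0,0,0,0,0],[0,0,0,0,0,0,0]]' 30
python3 - <<'E'
from h import *
snap('wrist','w9');s=bot.state();print(s['tcp_pos'],s['orientation'],s['force'],s['grip_width'])
E
```

```text
time: 12.7
tcp_pos: [0.5402, -0.1559, 0.2271]
orientation: [-0.0, -0.01, 1.0, -0.0]
force: [0.1, 0.3, -1.0]
grip_width: 0.162
time: 13.7
tcp_pos: [0.5436, -0.1865, 0.1388]
orientation: [0.0, -0.01, 1.0, -0.0]
force: [0.4, -0.0, -0.3]
grip_width: 0.161
[ 0.54372567 -0.18665134  0.13911257] [ 5.44772380e-04 -1.01772258e-02  9.99948047e-01 -1.74946227e-04] [ 0.6962849  -0.82181195 -0.14273108] 0.1652122695619524
```

View pics/w9.png

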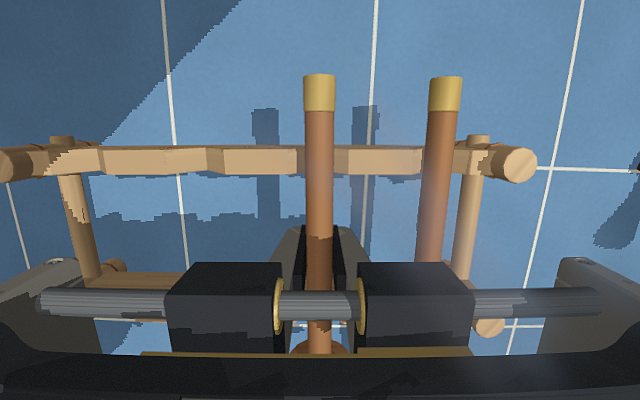

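The pulley rod is over slot 2. Its brass edge lines up with the barrel's and the spacing is right, so I'll lower and release it.

```bash
python3 -m jog '[[0,0,-4,0,0,0,0],[0,0,-3,0,0,0,0],[0,0,-1,0,0,0,0],[0,0,0,0,0,0,0],[0,0,0,0,0,0,0.25],[0,0,0,0,0,0,0.4],[0,0,0,0,0,0,0.4],[0,0,0,0,0,0,0.4],[0,0,0,0,0,0,0.4],[0,0,0,0,0,0,0.4]]' 30
python3 - <<'E'
from h import *
snap('wrist','w10');s=bot.state();print(s['tcp_pos'],s['force'],s['grip_width'])
E
```

```text
time: 14.75
tcp_pos: [0.5432, -0.1867, 0.1303]
orientation: [0.0, -0.01, 1.0, 0.0]
force: [0.9, -0.4, 0.1]
grip_width: 0.399
[ 0.54321975 -0.18668595  0.13034913] [ 0.44716595  0.29576256 -0.34571327] 0.3996332303097385
```

View pics/w10.png

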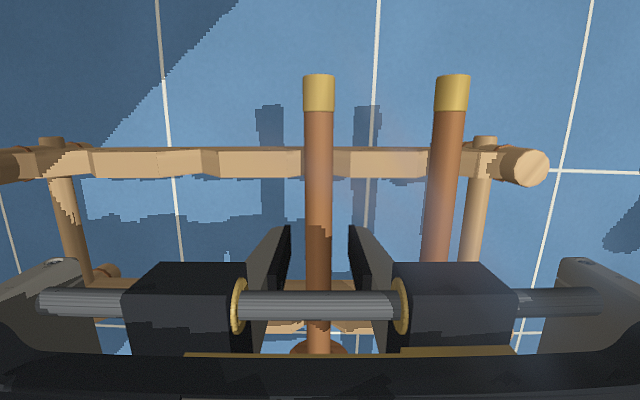

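The pulley rod is seated and released. Next is the ball rod at (0.456,0.210).

```bash
python3 -m jog '[[0,0,20,0,0,0,0.4],[0,0,40,0,0,0,0.4],[-7,20,30,0,0,0,0.4],[-10,45,5,0,0,-0.04,0.4],[-10,45,0,0,0,-0.04,0.4],[-10,45,0,0,0,-0.04,0.5],[-10,45,0,0,0,-0.04,0.5],[-10,45,0,0,0,-0.04,0.5],[-10,45,0,0,0,-0.04,0.5],[-10,45,0,0,0,-0.04,0.5]]' 30
python3 -m jog '[[-10,42,0,0,0,-0.039,0.5],[0,19,0,0,0,0,0.5],[0,0,-30,0,0,0,0.5],[0,0,-20,0,0,0,0.5],[0,0,0,0,0,0,0.5],[0,0,0,0,0,0,0.5],[0,0,0,0,0,0,0.5],[0,0,0,0,0,0,0.5],[0,0,0,0,0,0,0.5],[0,0,0,0,0,0,0.5]]' 30
python3 - <<'E'
from h import *
snap('wrist','w11');s=bot.state();print(s['tcp_pos'],s['orientation'],s['force'],s['grip_width'])
E
```

```text
time: 15.8
tcp_pos: [0.4655, 0.15, 0.2256]
orientation: [0.0, 0.13, 0.991, 0.0]
force: [1.5, -0.6, -0.1]
grip_width: 0.5
time: 16.8
tcp_pos: [0.4565, 0.2093, 0.1759]
orientation: [0.0, 0.149, 0.989, 0.0]
force: [-0.4, 0.2, -0.4]
grip_width: 0.501
[0.45635654 0.20927715 0.17570416] [2.48568061e-04 1.48954502e-01 9.88844005e-01 1.68907996e-04] [-0.88140121  0.12534964  0.24757466] 0.5013932362810614
```

View pics/w11.png

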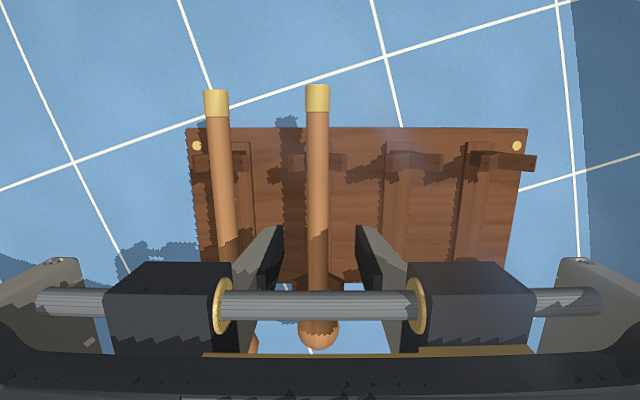

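The ball rod is centred in the jaws, with its brass edge at (317,112), about 1 mm more toward the tail than the pulley's was. I'll correct by -1 mm and grasp.

```bash
python3 -m jog '[[-1,0,-20,0,0,0,0.45],[0,0,-18,0,0,0,0.35],[0,0,-10,0,0,0,0.3],[0,0,0,0,0,0,0],[0,0,0,0,0,0,0],[0,0,0,0,0,0,0],[0,0,0,0,0,0,0],[0,0,0,0,0,0,0],[0,0,0,0,0,0,0],[0,0,0,0,0,0,0]]' 30
python3 -m jog '[[0,0,10,0,0,0,0],[0,0,20,0,0,0,0],[0,0,25,0,0,0,0],[0,0,25,0,0,0,0],[0,0,20,0,0,0,0],[0,0,0,0,0,0,0],[0,0,0,0,0,0,0],[0,0,0,0,0,0,0],[0,0,0,0,0,0,0],[0,0,0,0,0,0,0]]' 30
python3 - <<'E'
from h import *
snap('wrist','w12');s=bot.state();print(s['tcp_pos'],s['orientation'],s['force'],s['grip_width'])
E
```

```text
time: 17.85
tcp_pos: [0.4552, 0.2092, 0.1277]
orientation: [0.0, 0.149, 0.989, -0.0]
force: [-3.0, -4.2, 6.3]
grip_width: 0.165
time: 18.85
tcp_pos: [0.4549, 0.2092, 0.2265]
orientation: [-0.001, 0.149, 0.989, -0.0]
force: [0.2, 0.4, -0.7]
grip_width: 0.162
[0.45494525 0.20919992 0.22664381] [-5.26651639e-04  1.48838192e-01  9.88861365e-01 -3.40695518e-04] [ 0.28959785  0.36870063 -1.7246539 ] 0.16467041611708147
```

View pics/w12.png

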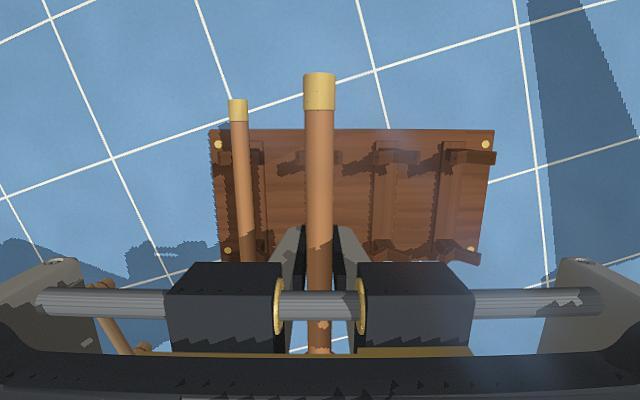

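The ball rod is held level. Carry it to slot 3, at (0.545,-0.257).

```bash
python3 -m jog '[[6,-30,0,0,0,0.02,0],[8,-45,0,0,0,0.035,0],[8,-45,0,0,0,0.035,0],[9,-45,0,0,0,0.035,0],[9,-45,0,0,0,0.035,0],[9,-45,0,0,0,0.035,0],[9,-45,0,0,0,0.035,0],[9,-45,0,0,0,0.035,0],[9,-45,0,0,0,0.035,0],[8,-40,0,0,0,0.019,0]]' 30
python3 -m jog '[[5,-25,0,0,0,0,0],[1,-11,0,0,0,0,0],[0,0,0,0,0,0,0],[0,0,-20,0,0,0,0],[0,0,-25,0,0,0,0],[0,0,-20,0,0,0,0],[0,0,-15,0,0,0,0],[0,0,-9,0,0,0,0],[0,0,0,0,0,0,0],[0,0,0,0,0,0,0]]' 30
python3 - <<'E'
from h import *
snap('wrist','w13');s=bot.state();print(s['tcp_pos'],s['orientation'],s['force'],s['grip_width'])
E
```

```text
time: 19.9
tcp_pos: [0.5392, -0.223, 0.227]
orientation: [-0.0, -0.01, 1.0, 0.0]
force: [1.7, 0.3, 0.6]
grip_width: 0.165
time: 20.9
tcp_pos: [0.5456, -0.2565, 0.1388]
orientation: [0.0, -0.01, 1.0, -0.0]
force: [0.3, 0.1, -1.6]
grip_width: 0.167
[ 0.54572206 -0.25668608  0.13918668] [ 5.39603681e-04 -1.01823601e-02  9.99947986e-01 -2.30753792e-04] [ 0.06727582 -0.55870109 -0.55316225] 0.167540998798453
```

View pics/w13.png

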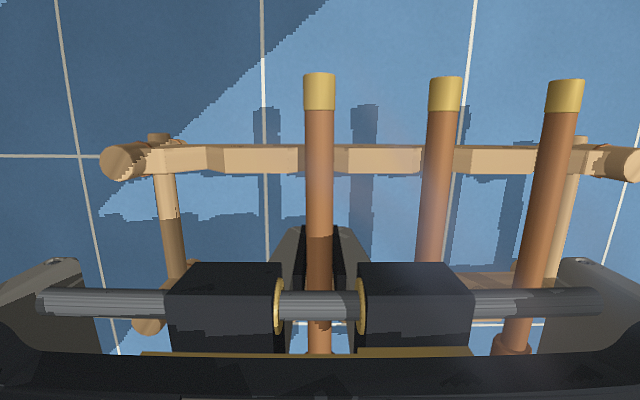

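The ball rod lines up with slot 3 and its brass edge is level with the others. Lower and release it.

```bash
python3 -m jog '[[0,0,-4,0,0,0,0],[0,0,-3,0,0,0,0],[0,0,-1,0,0,0,0],[0,0,0,0,0,0,0],[0,0,0,0,0,0,0.25],[0,0,0,0,0,0,0.4],[0,0,0,0,0,0,0.4],[0,0,0,0,0,0,0.4],[0,0,0,0,0,0,0.4],[0,0,0,0,0,0,0.4]]' 30
python3 - <<'E'
from h import *
snap('wrist','w14');s=bot.state();print(s['tcp_pos'],s['force'],s['grip_width'])
E
```

```text
time: 21.95
tcp_pos: [0.5452, -0.2566, 0.1303]
orientation: [-0.0, -0.01, 1.0, 0.0]
force: [-0.2, 0.1, -0.9]
grip_width: 0.4
[ 0.54520941 -0.25663607  0.13032014] [ 0.51353008 -0.77035294 -1.2569956 ] 0.39756599923417557
```

View pics/w14.png

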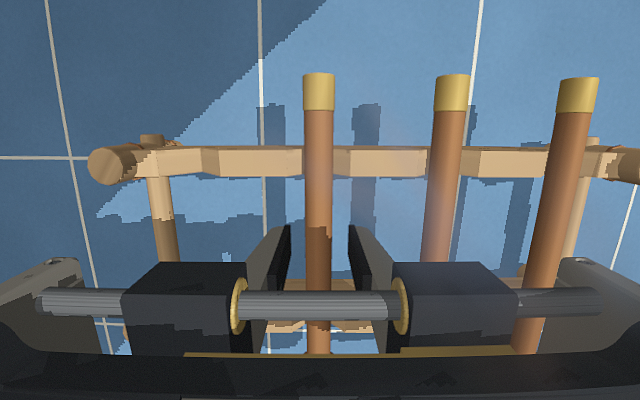

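It's seated. Last is the pear rod at (0.436,0.142).

```bash
python3 -m jog '[[0,0,20,0,0,0,0.4],[0,0,40,0,0,0,0.4],[-10,20,30,0,0,0,0.4],[-12,45,5,0,0,-0.04,0.4],[-12,45,0,0,0,-0.04,0.4],[-12,45,0,0,0,-0.04,0.5],[-12,45,0,0,0,-0.04,0.5],[-12,45,0,0,0,-0.04,0.5],[-12,45,0,0,0,-0.04,0.5],[-12,45,0,0,0,-0.04,0.5]]' 30
python3 -m jog '[[-12,42,0,0,0,-0.039,0.5],[-3,21,0,0,0,0,0.5],[0,0,-30,0,0,0,0.5],[0,0,-20,0,0,0,0.5],[0,0,0,0,0,0,0.5],[0,0,0,0,0,0,0.5],[0,0,0,0,0,0,0.5],[0,0,0,0,0,0,0.5],[0,0,0,0,0,0,0.5],[0,0,0,0,0,0,0.5]]' 30
python3 - <<'E'
from h import *
snap('wrist','w15');s=bot.state();print(s['tcp_pos'],s['orientation'],s['force'],s['grip_width'])
E
```

```text
time: 23.0
tcp_pos: [0.4505, 0.0799, 0.2256]
orientation: [0.0, 0.13, 0.991, 0.0]
force: [0.4, -0.0, -0.0]
grip_width: 0.501
time: 24.0
tcp_pos: [0.4365, 0.1413, 0.1758]
orientation: [0.0, 0.149, 0.989, 0.0]
force: [-0.3, -0.4, 0.2]
grip_width: 0.501
[0.43638958 0.14127803 0.17571571] [2.96150854e-04 1.48973256e-01 9.88841166e-01 1.69638710e-04] [ 0.42225985 -0.79531718  0.48484044] 0.4974981317993777
```

View pics/w15.png

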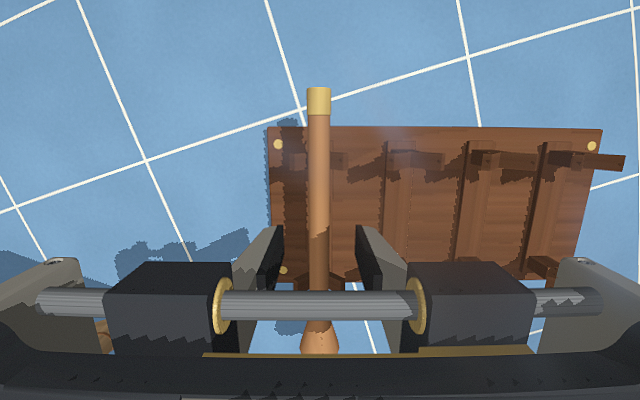

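The pear rod is centred, brass edge at (319,115). Grasp and lift.

```bash
python3 -m jog '[[0,0,-20,0,0,0,0.45],[0,0,-18,0,0,0,0.35],[0,0,-10,0,0,0,0.3],[0,0,0,0,0,0,0],[0,0,0,0,0,0,0],[0,0,0,0,0,0,0],[0,0,0,0,0,0,0],[0,0,0,0,0,0,0],[0,0,0,0,0,0,0],[0,0,0,0,0,0,0]]' 30
python3 -m jog '[[0,0,10,0,0,0,0],[0,0,20,0,0,0,0],[0,0,25,0,0,0,0],[0,0,25,0,0,0,0],[0,0,20,0,0,0,0],[0,0,0,0,0,0,0],[0,0,0,0,0,0,0],[0,0,0,0,0,0,0],[0,0,0,0,0,0,0],[0,0,0,0,0,0,0]]' 30
python3 - <<'E'
from h import *
snap('wrist','w16');s=bot.state();print(s['tcp_pos'],s['orientation'],s['force'],s['grip_width'])
E
```

```text
time: 25.05
tcp_pos: [0.4363, 0.1413, 0.1275]
orientation: [0.0, 0.149, 0.989, 0.0]
force: [0.2, -0.6, 1.6]
grip_width: 0.162
time: 26.05
tcp_pos: [0.4358, 0.1412, 0.2265]
orientation: [-0.001, 0.149, 0.989, -0.0]
force: [0.2, 0.2, -0.3]
grip_width: 0.163
[0.43591599 0.14119548 0.22668465] [-6.00505710e-04  1.48855174e-01  9.88858776e-01 -3.11147847e-04] [-0.51022788  0.02715763 -0.57491606] 0.16405628666275845
```

View pics/w16.png

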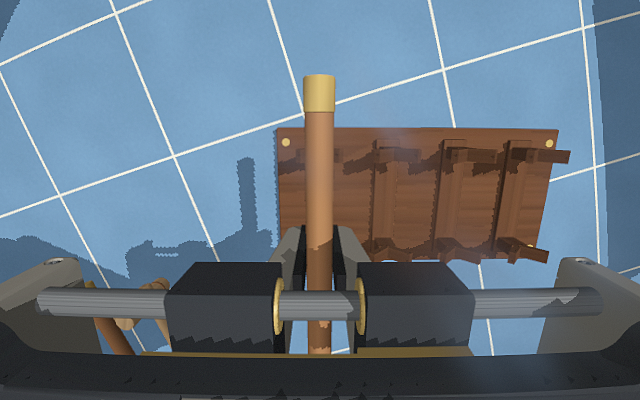

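The pear rod is held level. Carry it to slot 4, at (0.546,-0.327).

```bash
python3 -m jog '[[8,-30,0,0,0,0.02,0],[10,-45,0,0,0,0.035,0],[10,-45,0,0,0,0.035,0],[11,-45,0,0,0,0.035,0],[11,-45,0,0,0,0.035,0],[11,-45,0,0,0,0.035,0],[11,-45,0,0,0,0.035,0],[11,-45,0,0,0,0.035,0],[10,-45,0,0,0,0.035,0],[10,-40,0,0,0,0.019,0]]' 30
python3 -m jog '[[5,-26,0,0,0,0,0],[2,-12,0,0,0,0,0],[0,0,0,0,0,0,0],[0,0,-20,0,0,0,0],[0,0,-25,0,0,0,0],[0,0,-20,0,0,0,0],[0,0,-15,0,0,0,0],[0,0,-9,0,0,0,0],[0,0,0,0,0,0,0],[0,0,0,0,0,0,0]]' 30
python3 - <<'E'
from h import *
snap('wrist','w17');s=bot.state();print(s['tcp_pos'],s['orientation'],s['force'],s['grip_width'])
E
```

```text
time: 27.1
tcp_pos: [0.5392, -0.291, 0.2268]
orientation: [-0.0, -0.01, 1.0, 0.0]
force: [0.9, 0.6, -0.1]
grip_width: 0.163
time: 28.1
tcp_pos: [0.5466, -0.3265, 0.1389]
orientation: [0.0, -0.01, 1.0, -0.0]
force: [0.7, 0.2, -0.7]
grip_width: 0.16
[ 0.5466985  -0.32674215  0.13921348] [ 5.20340055e-04 -1.01827836e-02  9.99947975e-01 -2.97114898e-04] [ 0.2716874  -0.32372928 -1.39019055] 0.16647367146844735
```

View pics/w17.png

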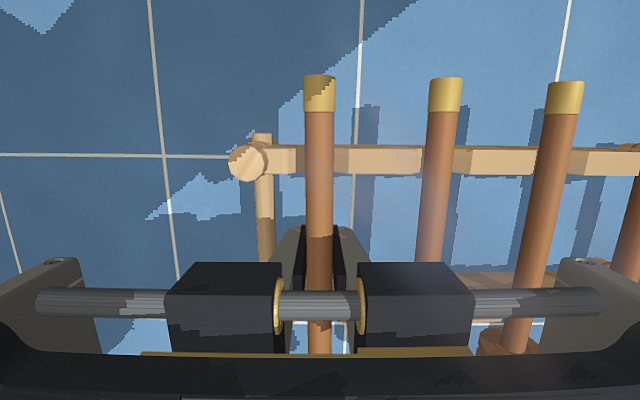

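The pear rod is over slot 4. Lower, release, rise and back away.

```bash
python3 -m jog '[[0,0,-4,0,0,0,0],[0,0,-3,0,0,0,0],[0,0,-1,0,0,0,0],[0,0,0,0,0,0,0],[0,0,0,0,0,0,0.25],[0,0,0,0,0,0,0.4],[0,0,0,0,0,0,0.4],[0,0,0,0,0,0,0.4],[0,0,0,0,0,0,0.4],[0,0,0,0,0,0,0.4]]' 30
python3 -m jog '[[0,0,15,0,0,0,0.4],[0,0,35,0,0,0,0.4],[0,0,40,0,0,0,0.4],[0,0,40,0,0,0,0.4],[-15,35,10,0,0,0,0.4],[-15,40,0,0,0,0,0.4],[-15,40,0,0,0,0,0.4],[-15,40,0,0,0,0,0.4],[-15,40,0,0,0,0,0.4],[-15,40,0,0,0,0,0.4]]' 30
python3 -m jog '[[-10,45,0,0,0,0,0.4],[-10,45,0,0,0,0,0.4],[-10,45,0,0,0,0,0.4],[-10,45,0,0,0,0,0.4],[-10,45,0,0,0,0,0.4],[-10,45,0,0,0,0,0.4],[0,40,0,0,0,0,0.4],[0,0,0,0,0,0,0.4],[0,0,0,0,0,0,0.4],[0,0,0,0,0,0,0.4]]' 30
python3 - <<'E'
from h import *
snap('top','t18');snap('side','s18');s=bot.state();print(s['tcp_pos'],s['force'])
i=cv2.imread('pics/t18.png');cv2.imwrite('pics/z18.png',cv2.resize(i[160:285,325:480],None,fx=4.7,fy=4.7,interpolation=cv2.INTER_CUBIC))
E
```

```text
time: 29.15
tcp_pos: [0.5462, -0.3267, 0.1303]
orientation: [0.0, -0.01, 1.0, -0.0]
force: [-0.1, -0.1, -0.1]
grip_width: 0.402
time: 30.15
tcp_pos: [0.4555, -0.0904, 0.2715]
orientation: [0.001, -0.01, 1.0, -0.0]
force: [0.1, 0.2, -0.0]
grip_width: 0.403
time: 31.15
tcp_pos: [0.3961, 0.2176, 0.2707]
orientation: [0.0, -0.01, 1.0, -0.0]
force: [-0.7, -0.5, 0.2]
grip_width: 0.4
[0.39627352 0.21721389 0.27055036] [-0.50104424  0.01784316  0.61871505]
```

View pics/z18.png

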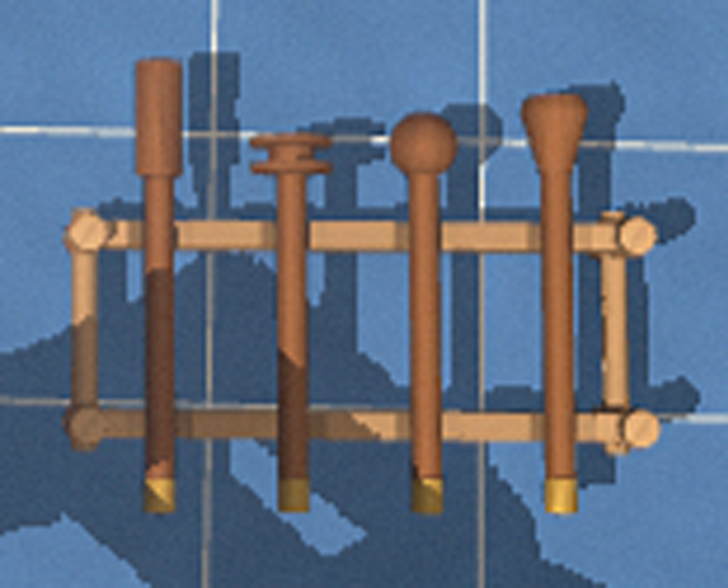

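View pics/s18.png

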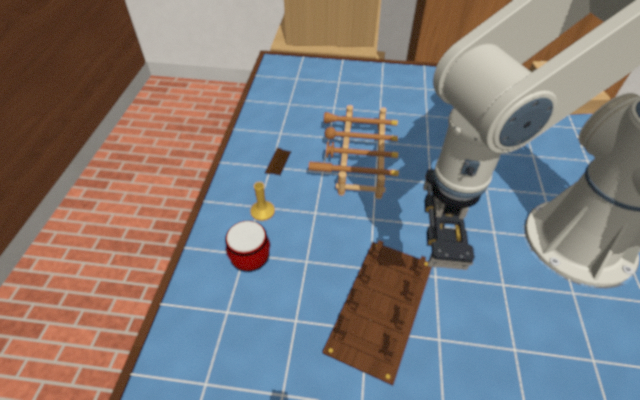

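In the last views, barrel, pulley, ball and pear lie left to right, square in the slots. Shaft middles (zoom row about 326) are within about 2–3 mm of the rail midline (row 331), the bystanders are untouched and the gripper is clear. I'll hand it in.

```bash
python3 -c "
from cell import bot
print(bot.sign_off())"
```

```text
the job is handed in; nothing more can be done
None
```

All four rods are in the bamboo stand, one per slot and in the rack's order: barrel, pulley, ball, pear from left to right. I moved them one at a time, held at the middle of the shaft, and handed the job in at about 31 s; no verdict was reported.

- **Seating:** the last top and side pictures show all four rods square across both rails. No rod fell.
- **Centring:** the shaft middles are within about 2–3 mm of midway between the rails.
- **Bystanders:** the drum, flag holder and comb look unmoved. I judged this by eye, without measuring.
- **Robot:** the gripper was clear of everything at the end, and every force reading I took stayed below about 10 N.
- **Disagreement:** the top and wrist cameras differed by up to about 4 mm on the stand's sideways position. I aimed between them, and the V slots had room for it.

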